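# Fit the cone burr in the bench spindle's collet

### The job

Take the cone-headed burr out of the wooden rack and set its shank into the open collet of the upright bench spindle until it is fully home and let go of it. Then swing the collet nut's handle clockwise (seen from above) until it stops tight, so that the collet grips the burr, and let go. Leave the other two burrs in the rack and the steel cup where it stands.

Things in the scene. Friction and masses are not known exactly. Their poses are not given: they have to be found in the camera images.
- cone_mid (a point): the steel cone burr, standing shank down in the rack, 122 mm tall, about 0.25 kg: centre of its grip collar, on the axis, 80 mm above the foot. Shank 16 mm in diameter (13 mm at the very foot) up to 65 mm; collar, to be grasped, a plain 28 mm cylinder from 65 to 95 mm; head a cone from 95 to 122 mm, 28 mm wide at its base, 4 mm at its tip. z is the axis, towards the head; yaw is meaningless
- cone_foot (a point): the foot of the cone burr's shank, on its axis (80 mm below cone_mid)
- ball_mid (a point): the same point of the ball burr, a bystander: same shank and collar, its head a 25 mm ball, 122 mm tall
- drum_mid (a point): the same point of the drum burr, a bystander: same shank and collar, its head a flat-topped cylinder 32 mm wide and 22 mm tall, 122 mm tall in all
- rack: fixed wooden block 200 x 60 x 45 mm (x, y, z), origin at the centre of its underside; three square 18 mm holes, 40 mm deep, in a row along its x axis at -65, 0 and +65 mm; a burr stands in each with its foot 5 mm above the bench, which burr in which hole varies
- collet_seat (a point): floor of the collet, on the spindle's upright axis, 75 mm above the bench; a shank that is fully home rests its foot here, its collar then 20 mm above the mouth. The fixed spindle is a grey ribbed motor 90 mm in diameter on a 120 mm square foot plate
- collet_mouth (a point): centre of the collet's open mouth, 45 mm above collet_seat. Four upright steel jaws round the axis, 20 mm apart across the opening with the nut at 0 (17 mm at 0.9; they close on the 16 mm shank at about 1.2). The dark hexagon nut around them is 50 mm across flats, its top about level with the mouth
- handle (a point): middle of the nut handle's upright grip, 135 mm above the bench: a pin 14 mm in diameter, from 102 to 156 mm above the bench, at the end of a level 10 mm bar (its top at 113 mm), 90 mm from the collet's axis, about which it moves on a circle
- nut (a joint): angle of the collet nut, rad: 0 is loose; it grows as the handle turns clockwise seen from above, tightening the collet, to a stop at 1.6. It starts between 0 and 0.25. It needs about 2 to 3 N at the handle, about 4 N once the jaws grip past about 1.2, and stays where it is left; tight is past 1.4
- jaw0: one of the collet's four steel jaws, 12 x 4 x 46 mm, origin on the collet's floor near its axis
- cup: a loose steel cup, 72 mm wide and 45 mm tall, a bystander between the rack and the spindle; origin at the centre of its underside

How it is judged:
By the outcome, as a careful person would: the job done as asked, in the order asked, and still so for the second after the job is handed in, with the robot touching nothing.
It also fails if it takes over 56 s, if anything falls off the work surface, if the arm or the gripper's body presses on something with over 40 N, if the wrist force passes 120 N, or if a joint passes its speed limit or range.

### The arm

A 6-joint arm with a two-finger parallel gripper is mounted at the origin on the work surface. World frame = base frame: x ahead of the robot, y to its left, z up, the work surface at z = 0. Lengths are in m, angles in rad, forces in N, time in s.
With the tool pointing down it reaches from about 0.3 to 0.875 m from the base axis. Payload 6.4 kg.
Tool frame: the origin (TCP) lies at the very end of the fingers, on their centre line; the grasp point (between the pads) lies ctrl.grip_depth behind it (ctrl.grip_depth is the distance from the TCP to the grasp point, in m); x points along the fingers, y is the direction in which the jaws open and shut, and the axes are right-handed (so a half turn about x gives the same grasp; the last joint's range is limited). The gripper opens to 88 mm and grips with 3 to 60 N. Pads are 18 mm wide; open, the fingers measure 123 mm over their backs; the gripper's body (75 mm by 187 mm) begins 45 mm behind the grasp point.
Start: joints at [0.931, 0.181, 1.607, -0, 1.354, -0.206], TCP at [0.242, 0.522, 0.239] pointing down, gripper open.
Joint ranges: [-2.99, 2.99], [-0.89, 2.07], [0.3, 2.58], [-1.14, 4.28], [0, 2.63], [-3.12, 3.12]. Speed limits (rad/s): [2.57, 2.57, 3.01, 3.14, 3.14, 3.14].

### API

Orientations are given as a rotation vector (axis times angle).
In Python, from rig import ctrl gives the robot as it stands.
- The arm moves only by the shell command python3 -m crank 'ROWS'. ROWS is JSON, a list of rows, each a list of 7 numbers: the turn, a rotation vector about the world's x, y, z in degrees, then the shift along the world's x, y, z in mm, then the closure, from 0 (fully open) to 1 (shut). A call has 1 to 12 rows; each row is the pose to reach, as a shift and turn from the pose commanded when the call began; what a row does not reach only later rows make up. A row lasts 1/10 s, in which the tool goes at most 50 mm and 8.59 degrees, less where a joint would pass 70% of its speed; a pose out of reach is approached as far as the arm can. A call with a gripper value outside its range is refused whole. The fingers move at their own pace and stop on an object; the grip force is fixed at half the most. Time passes only in rows, so rows that repeat a pose let the fingers close. It gives the time, the measured TCP pose, the force and the opening at its end, in the units of the state.
- ctrl.get_obs(): the state, without advancing time (a new reading comes with each control period).
- ctrl.capture(name): name is "side" or "top" or "wrist"; returns the picture (420x560x3 uint8, blue, green, red); there is no depth.
- ctrl.camera_model(name): a dict with "mtx" (3x3 intrinsics, pixels), "rvec" (rotation vector, rad) and "tvec" (3), from world to camera coordinates, as OpenCV has them. Camera axes: x right, y down, z forward; pixel columns grow to the right and rows downward; lengths in m; the calibration is good to about 2 mm. A picture is of the moment at which its call begins: read the wrist's pose just before it. camera_model takes no time and is no camera call; for the wrist camera it gives the pose at the moment of the call.
- ctrl.close_job(): hands the job in, once; it reports no verdict.
The state is a dict: "time": time; "qpos": joint angles; "qvel": joint speeds; "effort": joint torques, N m; "tool_pos": TCP position; "ee_rot": TCP orientation; "ft_force": force on the tool from outside, world axes, zero at the start; "ft_torque": the same for the moment, N m; "grip_width": opening from 0.0 (shut) to 1.0 (fully open).
Only numpy, scipy, OpenCV 4.12 (cv2) and the standard library are available. Lean on these libraries where they do the work, as an engineer would, in place of code of your own. Each camera call takes 0.05 s, during which the arm holds its last target.

## Working session

There is one attempt and no reset: what is moved stays moved. The work goes in short steps, Python scripts to look and compute and a shell command to move; the robot and the scene stay as the last step left them, time stands still between calls to the robot, and variables do not carry over. Pictures are saved under pics/ and viewed, and the job is handed in when it is done.

```bash
mkdir -p pics; ls
python3 - <<'E'
from rig import ctrl
import cv2
o=ctrl.get_obs()
print(o, ctrl.grip_depth)
for n in ["side","top","wrist"]:
    m=ctrl.camera_model(n); print(n,m)
    cv2.imwrite(f"pics/a_{n}.png",ctrl.capture(n))
E
```

```text
pics
{'time': 0.0, 'qpos': array([ 9.30773194e-01,  1.81551402e-01,  1.60795644e+00,  1.19919336e-06,
        1.35376450e+00, -2.06280074e-01]), 'qvel': array([ 0.00177983,  0.00113701,  0.00220465, -0.00035786,  0.00100887,
        0.00060198]), 'effort': array([-3.03446723e-04, -4.33873165e+01, -3.41846895e+01,  7.00878329e-02,
        3.84866958e-02, -8.94398454e-05]), 'tool_pos': array([0.24132114, 0.52135365, 0.23782922]), 'ee_rot': array([ 0.33899925,  1.54458871, -0.34141997]), 'ft_force': array([ 0.11484615, -0.28071156,  0.11278194]), 'ft_torque': array([-0.03749673, -0.02779403, -0.02313272]), 'grip_width': 0.996932623023084} 0.0187
side {'mtx': array([[387.17898042,   0.        , 281.24709064],
       [  0.        , 387.17898042, 202.51139527],
       [  0.        ,   0.        ,   1.        ]]), 'rvec': array([ 1.07147553, -2.45229262,  0.96261011]), 'tvec': array([0.38306957, 0.37409446, 0.55405217])}
top {'mtx': array([[469.94014138,   0.        , 283.05670436],
       [  0.        , 469.94014138, 208.75408325],
       [  0.        ,   0.        ,   1.        ]]), 'rvec': array([ 2.17559962, -2.23722183,  0.05132932]), 'tvec': array([0.00740499, 0.53364054, 0.8847071 ])}
wrist {'mtx': array([[320.90857801,   0.        , 277.87334711],
       [  0.        , 320.90857801, 208.1861194 ],
       [  0.        ,   0.        ,   1.        ]]), 'rvec': array([-2.43322344, -1.55743502, -0.22497169]), 'tvec': array([-0.57380572, -0.03930811,  0.3900746 ])}
```

View pics/a_side.png

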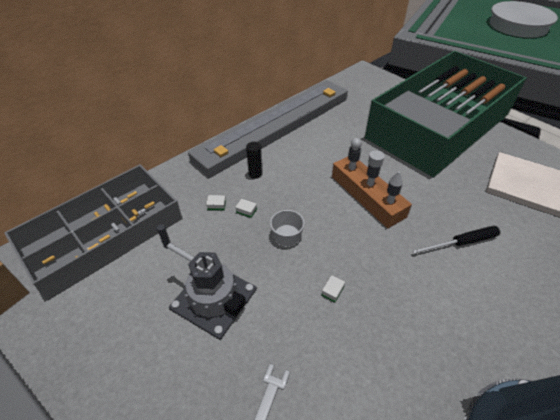

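View pics/a_top.png

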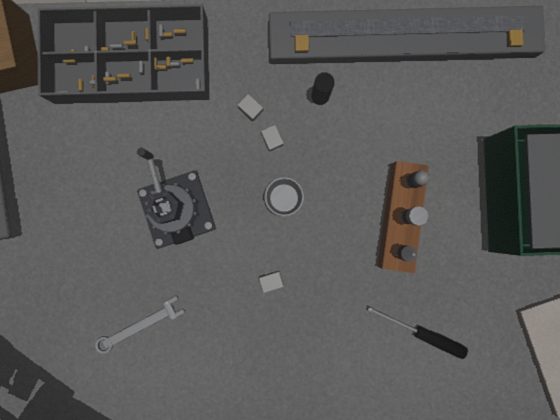

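View pics/a_wrist.png

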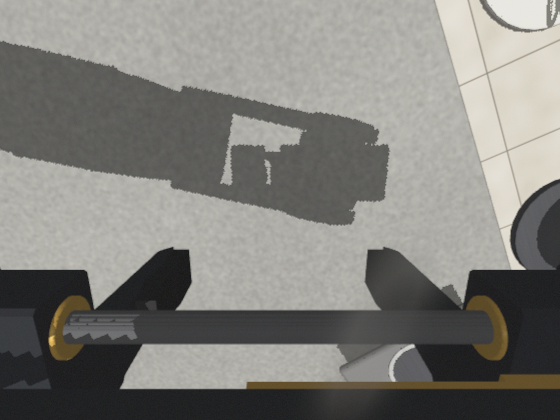

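The side view shows the rack at about (370,185), with the cone burr nearest at (395,185). In the top view the cone is the lowest of the three, at about (407,254). The spindle is at about (165,208) and the handle at (145,154). I'll enlarge these areas.

Run:
```python
import cv2
t=cv2.imread("pics/a_top.png"); s=cv2.imread("pics/a_side.png")
def crop(im,x,y,w,h,k,n): cv2.imwrite(n,cv2.resize(im[y:y+h,x:x+w],None,fx=k,fy=k,interpolation=cv2.INTER_CUBIC))
crop(t,120,135,110,130,4.6,"pics/c_top_sp.png")
crop(t,370,150,75,130,4.6,"pics/c_top_rk.png")
crop(s,145,215,130,125,4.8,"pics/c_side_sp.png")
crop(s,320,125,100,110,5,"pics/c_side_rk.png")
```

```text
(no output)
```

View pics/c_top_sp.png

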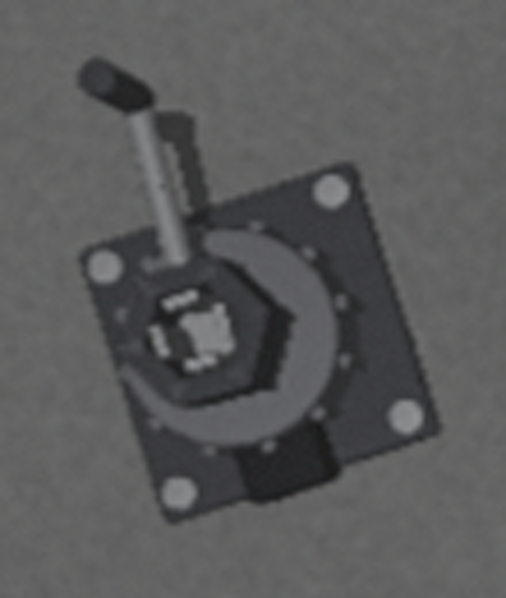

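View pics/c_top_rk.png

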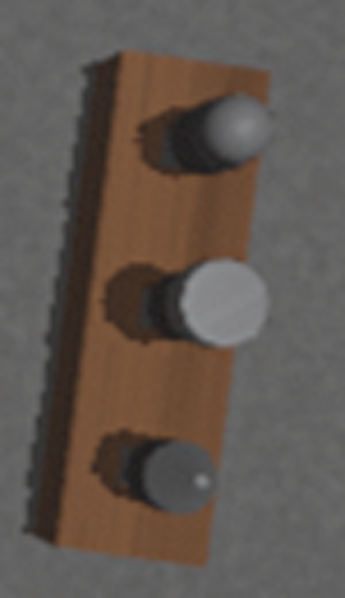

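View pics/c_side_sp.png

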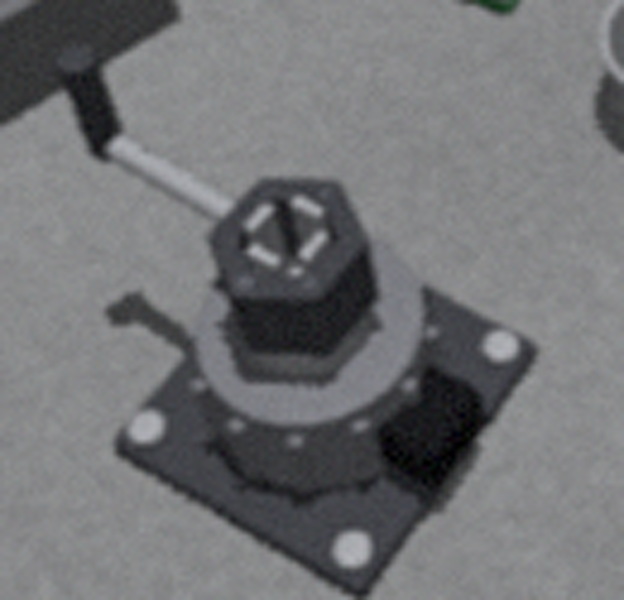

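View pics/c_side_rk.png

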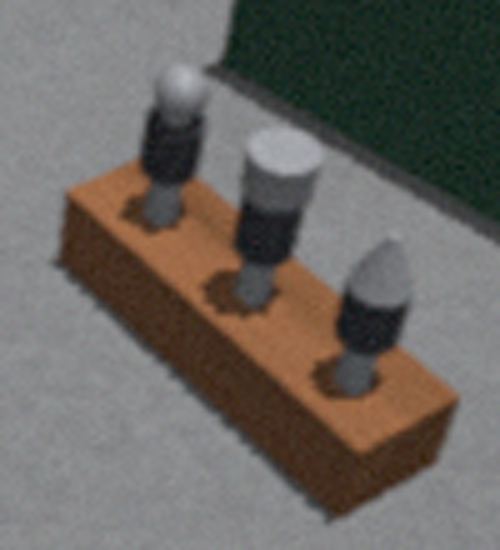

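```bash
cat > h.py <<'E'
import cv2, numpy as np
from rig import ctrl
def P(n):
    m=ctrl.camera_model(n); R=cv2.Rodrigues(m["rvec"])[0]; return m["mtx"]@np.c_[R,m["tvec"]]
def onz(P,px,z):
    u,v=px; A=np.array([P[0]-u*P[2],P[1]-v*P[2]]); return np.linalg.solve(A[:,:2],-(A[:,2]*z+A[:,3]))
def tri(Pa,a,Pb,b):
    X=cv2.triangulatePoints(Pa,Pb,np.array(a,float).reshape(2,1),np.array(b,float).reshape(2,1)).ravel(); return X[:3]/X[3]
def un(px,k,x0,y0): return ((px[0]+.5)/k-.5+x0,(px[1]+.5)/k-.5+y0)
def proj(P,X):
    p=P@np.r_[X,1]; return p[:2]/p[2]
E
python3 - <<'E'
from h import *
np.set_printoptions(precision=4,suppress=True)
T,S=P("top"),P("side")
ts=lambda p:un(p,4.6,120,135); tr=lambda p:un(p,4.6,370,150); ss=lambda p:un(p,4.8,145,215); sr=lambda p:un(p,5,320,125)
def both(n,a,b,z): print(n,tri(T,a,S,b),onz(T,a,z),onz(S,b,z))
both("conetip",tr((202,481)),sr((395,238)),.127)
both("drumtop",tr((225,303)),sr((285,152)),.127)
both("mouth",ts((190,330)),ss((286,232)),.12)
both("pintop",ts((97,77)),ss((76,57)),.156)
both("pinbot",ts((140,98)),ss((100,150)),.104)
print("plate",onz(T,ts((255.5,341)),.014), [onz(T,ts(p),.014) for p in((105,267),(332,190),(406,416),(179,492))])
print("plate S",[onz(S,ss(p),.014) for p in((148,426),(502,346),(352,548))])
c=[onz(T,tr(p),.045) for p in((122,52),(270,70),(207,565),(57,545))]; print("rack",c,np.mean(c,0))
c=[onz(S,sr(p),.045) for p in((68,195),(362,452),(458,400))]; print("rackS",c)
print("cup",onz(T,(284,197),.045),onz(S,(287,222),.045))
E
```

```text
conetip [ 0.4486 -0.2198  0.1259] [ 0.4482 -0.2199] [ 0.4486 -0.218 ]
drumtop [ 0.5124 -0.2305  0.1258] [ 0.5118 -0.2306] [ 0.5125 -0.2285]
mouth [0.5394 0.197  0.1206] [0.5392 0.1969] [0.5402 0.1972]
pintop [0.6264 0.2188 0.1566] [0.6261 0.2185] [0.6275 0.2191]
pinbot [0.6282 0.2201 0.1009] [0.6267 0.2179] [0.6279 0.2224]
plate [0.5392 0.1966] [array([0.5714, 0.2579]), array([0.6006, 0.1639]), array([0.5066, 0.1355]), array([0.4781, 0.2291])]
plate S [array([0.5729, 0.2575]), array([0.5075, 0.1357]), array([0.4799, 0.2294])]
rack [array([ 0.6146, -0.2177]), array([ 0.6058, -0.2767]), array([ 0.4094, -0.2438]), array([ 0.419 , -0.1846])] [ 0.5122 -0.2307]
rackS [array([ 0.6142, -0.2156]), array([ 0.4198, -0.1846]), array([ 0.4096, -0.2394])]
cup [ 0.5538 -0.0095] [ 0.5566 -0.009 ]
```

Run:
```python
from h import *
from scipy.spatial.transform import Rotation as Rn
np.set_printoptions(precision=3,suppress=True)
o=ctrl.get_obs(); R=Rn.from_rotvec(o["ee_rot"]).as_matrix(); print(R)
y=R[:,1]; print("jaw yaw",np.degrees(np.arctan2(y[1],y[0])),"q1-q6", np.degrees(o["qpos"][0]-o["qpos"][5]),np.degrees(o["qpos"][0]+o["qpos"][5]))
m=ctrl.camera_model("wrist"); Rc=cv2.Rodrigues(m["rvec"])[0]; c=-Rc.T@m["tvec"]; print("cam in tool",R.T@(c-o["tool_pos"]), "look",R.T@Rc[2])
print(np.array([.448,-.22,.24])-o["tool_pos"])
```

```text
[[-0.001  0.42   0.907]
 [-0.001  0.907 -0.42 ]
 [-1.    -0.001 -0.   ]]
jaw yaw 65.14459847044715 q1-q6 65.14476790106441 41.50538127411762
cam in tool [-0.146 -0.001 -0.074] look [0.958 0.001 0.285]
[ 0.207 -0.741  0.002]
```

```bash
python3 -m crank '[[0,0,3,6,-20,0,0],[0,0,8,17,-60,0,0],[0,0,15,29,-105,0,0],[0,0,15,41,-150,0,0],[0,0,15,54,-195,0,0],[0,0,15,66,-240,0,0],[0,0,15,79,-285,0,0],[0,0,15,91,-330,0,0],[0,0,15,104,-375,0,0],[0,0,15,116,-420,0,0],[0,0,15,129,-465,0,0],[0,0,15,141,-510,0,0]]'
python3 -m crank '[[0,0,0,12,-45,-10,0],[0,0,0,25,-90,-25,0],[0,0,0,37,-135,-40,0],[0,0,0,50,-180,-50,0],[0,0,0,60,-215,-60,0],[0,0,0,65,-231,-68,0],[0,0,0,65,-231,-68,0],[0,0,0,65,-231,-68,0]]'
python3 - <<'E'
from h import *
o=ctrl.get_obs(); print(o["tool_pos"],o["ee_rot"],o["qpos"],o["ft_force"])
cv2.imwrite("pics/b_wrist.png",ctrl.capture("wrist"))
print(proj(P("wrist"),[.4484,-.2199,.127]),proj(P("wrist"),[.4484,-.2199,.045]))
E
```

```text
time: 1.35
tool_pos: [0.3828, 0.0098, 0.2389]
ee_rot: [0.135, 1.566, -0.135]
ft_force: [1.1, -0.3, -0.2]
grip_width: 0.998
time: 2.15
tool_pos: [0.4471, -0.2187, 0.1703]
ee_rot: [0.137, 1.568, -0.135]
ft_force: [0.5, 0.1, -0.0]
grip_width: 1.003
[ 0.44714863 -0.21871085  0.17025695] [ 0.13655973  1.56788611 -0.13464151] [-6.93980422e-01  8.43713500e-02  1.86210723e+00  2.50993897e-04
  1.19691442e+00 -2.09220958e+00] [ 0.45931857  0.08508557 -0.00668418]
[275.99521909 237.09043413] [276.44058427 202.51571094]
```

View pics/b_wrist.png

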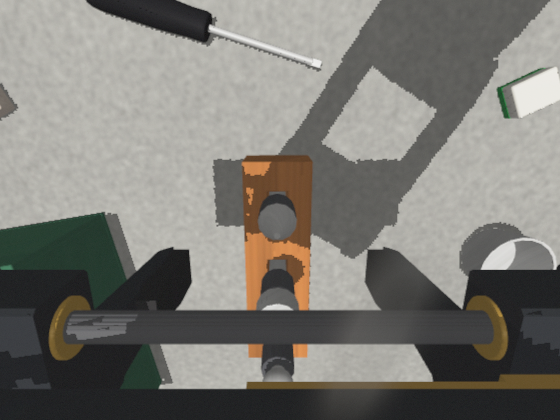

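Run:
```python
from h import *
im=cv2.imread("pics/b_wrist.png")
W=P("wrist")
im2=cv2.resize(im[150:270,220:340],None,fx=5,fy=5,interpolation=cv2.INTER_CUBIC)
c=np.array([.4484,-.2199])
for z,r in((.127,.002),(.1,.014),(.07,.014)):
    for a in np.arange(0,6.28,.2):
        u,v=proj(W,[c[0]+r*np.cos(a),c[1]+r*np.sin(a),z]); cv2.circle(im2,(int((u-219.5)*5),int((v-149.5)*5)),2,(0,255,0) if z<.12 else (0,0,255),-1)
cv2.imwrite("pics/b_w2.png",im2)
```

```text
(no output)
```

View pics/b_w2.png

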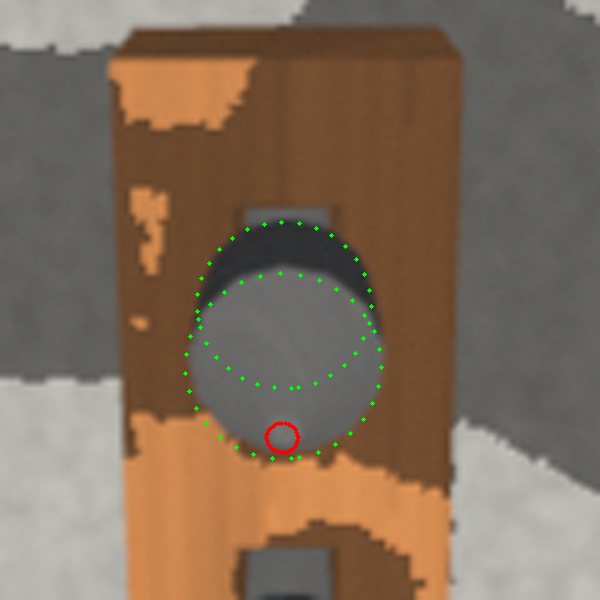

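The predicted outline of the cone burr overlays the wrist view to within about 1 mm. I'll descend and grip.

```bash
python3 -m crank '[[0,0,0,1,-1,-20,0],[0,0,0,1,-1,-50,0],[0,0,0,1,-1,-80,0],[0,0,0,1,-1,-95,0],[0,0,0,1,-1,-101,0],[0,0,0,1,-1,-101,0],[0,0,0,1,-1,-101,0.6],[0,0,0,1,-1,-101,0.9],[0,0,0,1,-1,-101,0.9],[0,0,0,1,-1,-101,0.9],[0,0,0,1,-1,-101,0.9],[0,0,0,1,-1,-101,0.9]]'
```

```text
time: 3.4
tool_pos: [0.4487, -0.2203, 0.0698]
ee_rot: [0.135, 1.566, -0.135]
ft_force: [0.2, 0.0, 0.0]
grip_width: 0.48
```

```bash
python3 -m crank '[[0,0,0,0,0,0,0.95],[0,0,0,0,0,0,0.95],[0,0,0,0,0,0,0.95],[0,0,0,0,0,0,0.95]]'
```

```text
time: 3.8
tool_pos: [0.4486, -0.2202, 0.0697]
ee_rot: [0.135, 1.567, -0.135]
ft_force: [-1.0, 0.0, -0.4]
grip_width: 0.305
```

```bash
python3 -m crank '[[0,0,0,0,0,3,0.95],[0,0,0,0,0,12,0.95],[0,0,0,0,0,30,0.95],[0,0,0,0,0,55,0.95],[0,0,0,0,0,85,0.95],[0,0,0,0,0,115,0.95],[0,0,0,0,0,138,0.95],[0,0,0,0,0,150,0.95],[0,0,0,0,0,150,0.95]]'
python3 - <<'E'
from h import *
o=ctrl.get_obs(); print(o["tool_pos"],o["ft_force"],o["grip_width"])
im=ctrl.capture("side"); cv2.imwrite("pics/d_side.png",im)
E
```

```text
time: 4.7
tool_pos: [0.4495, -0.2209, 0.2217]
ee_rot: [0.133, 1.564, -0.137]
ft_force: [0.9, 1.1, -2.3]
grip_width: 0.309
[ 0.44945791 -0.22086171  0.22166441] [ 0.92864626  1.11344377 -2.28330365] 0.30889022160165697
```

View pics/d_side.png

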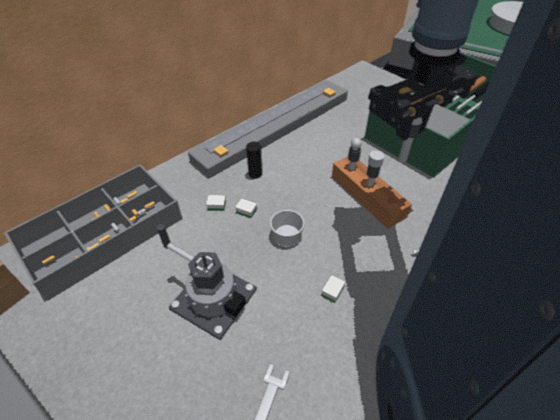

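```bash
python3 -m crank '[[0,0,0,3,15,0,0.95],[0,0,0,11,50,0,0.95],[0,0,0,20,92,0,0.95],[0,0,0,30,137,0,0.95],[0,0,0,39,182,0,0.95],[0,0,0,49,227,0,0.95],[0,0,0,59,272,0,0.95],[0,0,0,69,317,0,0.95],[0,0,0,78,360,0,0.95],[0,0,0,86,395,0,0.95],[0,0,0,90,412,0,0.95],[0,0,0,90,417,0,0.95]]'
python3 -m crank '[[0,0,0,0,0,0,0.95],[0,0,0,0,0,0,0.95],[0,0,0,0,0,0,0.95]]'
python3 - <<'E'
from h import *
o=ctrl.get_obs(); print(o["tool_pos"],o["ft_force"],o["grip_width"])
for n in("side","wrist","top"):
  im=ctrl.capture(n); cv2.imwrite(f"pics/e_{n}.png",im)
E
```

```text
time: 5.95
tool_pos: [0.5376, 0.1987, 0.2181]
ee_rot: [0.133, 1.57, -0.133]
ft_force: [0.0, 0.1, -2.5]
grip_width: 0.306
time: 6.25
tool_pos: [0.5386, 0.1954, 0.2196]
ee_rot: [0.136, 1.567, -0.137]
ft_force: [-0.2, 0.3, -1.9]
grip_width: 0.309
[0.53862007 0.19535676 0.21964746] [-0.18392895  0.34318619 -1.88374292] 0.3088701053874435
```

View pics/e_side.png

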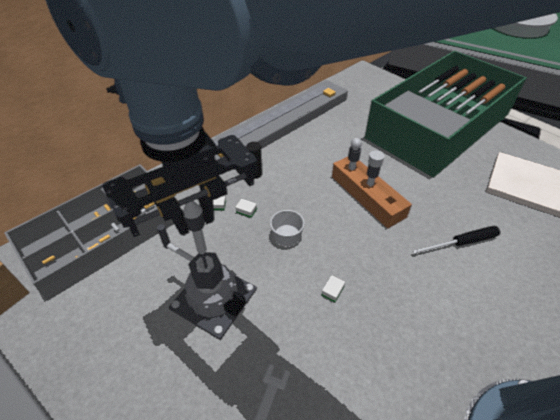

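View pics/e_wrist.png

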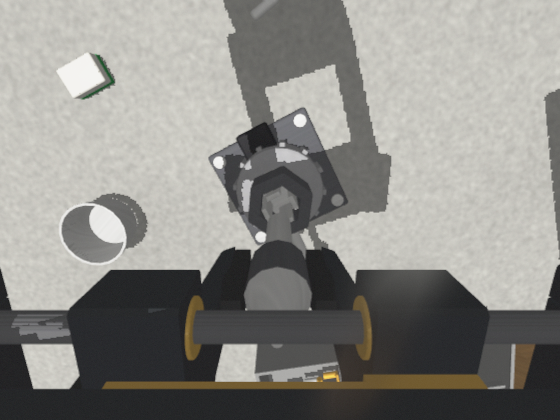

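View pics/e_top.png

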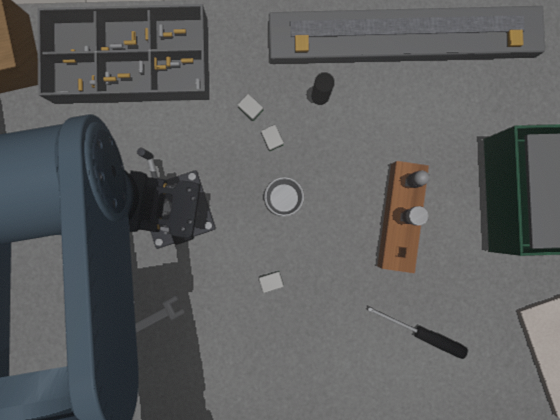

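```bash
cat > ov.py <<'E'
from h import *
def ov(n,src,dst,x0,y0,w,h,k,axis,foot,mouth,Pm=None):
    W=P(n) if Pm is None else Pm
    im=cv2.imread(src); im=cv2.resize(im[y0:y0+h,x0:x0+w],None,fx=k,fy=k,interpolation=cv2.INTER_CUBIC)
    def ring(c,z,r,col):
        for a in np.arange(0,6.28,.1):
            u,v=proj(W,[c[0]+r*np.cos(a),c[1]+r*np.sin(a),z]); cv2.circle(im,(int((u-x0+.5)*k),int((v-y0+.5)*k)),1,col,-1)
    for z,r in((0,.0065),(.03,.008),(.06,.008),(.065,.014),(.095,.014)): ring(axis,foot+z,r,(0,255,0))
    ring(mouth,.12,.010,(0,0,255)); ring(mouth,.12,.002,(0,0,255))
    cv2.imwrite(dst,im)
E
python3 - <<'E'
from ov import *
o=ctrl.get_obs(); a=o["tool_pos"][:2]; f=o["tool_pos"][2]+.0187-.083; print(f)
ov("side","pics/e_side.png","pics/e_s2.png",150,180,110,120,5,a,f,(.5394,.197))
ov("wrist","pics/e_wrist.png","pics/e_w2.png",210,150,150,140,4,a,f,(.5394,.197))
E
```

```text
0.15558013323747405
```

View pics/e_s2.png

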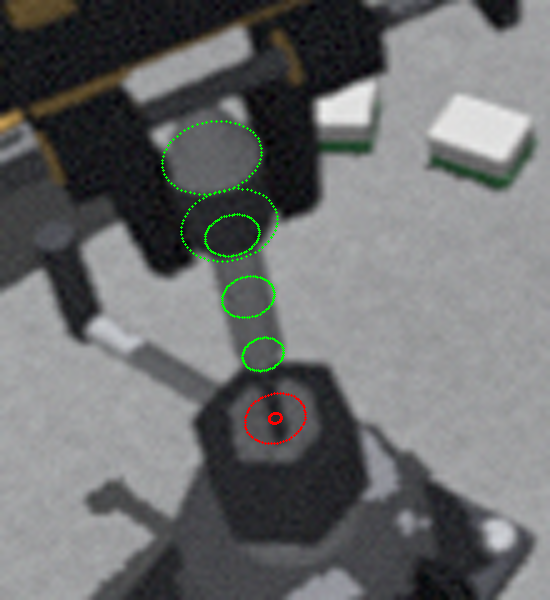

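View pics/e_w2.png

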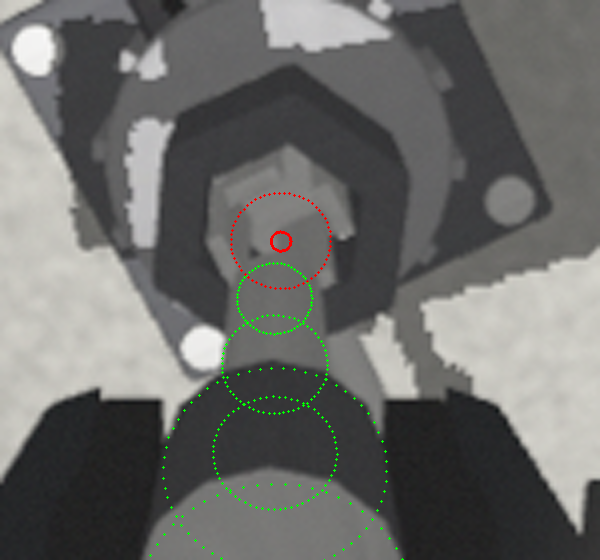

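The overlay shows the burr hanging upright and coaxial with the gripper, and the mouth where I measured it. The remaining offset is about +1, +2 mm. I'll lower it in stages.

```bash
python3 -m crank '[[0,0,0,0.5,1,0,0.95],[0,0,0,0.8,1.6,-5,0.95],[0,0,0,0.8,1.6,-13,0.95],[0,0,0,0.8,1.6,-20,0.95],[0,0,0,0.8,1.6,-25,0.95],[0,0,0,0.8,1.6,-28,0.95],[0,0,0,0.8,1.6,-28,0.95],[0,0,0,0.8,1.6,-28,0.95],[0,0,0,0.8,1.6,-28,0.95]]'
python3 - <<'E'
from ov import *
o=ctrl.get_obs(); print(o["tool_pos"],o["ft_force"])
for n in("side","wrist"):
  im=ctrl.capture(n); cv2.imwrite(f"pics/f_{n}.png",im)
a=o["tool_pos"][:2]; f=o["tool_pos"][2]+.0187-.083; print(f)
ov("side","pics/f_side.png","pics/f_s2.png",150,200,110,110,5,a,f,(.5394,.197))
ov("wrist","pics/f_wrist.png","pics/f_w2.png",210,150,150,140,4,a,f,(.5394,.197))
E
```

```text
time: 7.3
tool_pos: [0.5397, 0.1984, 0.1921]
ee_rot: [0.135, 1.566, -0.135]
ft_force: [0.3, -0.9, -1.7]
grip_width: 0.31
[0.53972979 0.19842047 0.19210909] [ 0.30696679 -0.93732106 -1.69485193]
0.12780909120569572
```

View pics/f_s2.png

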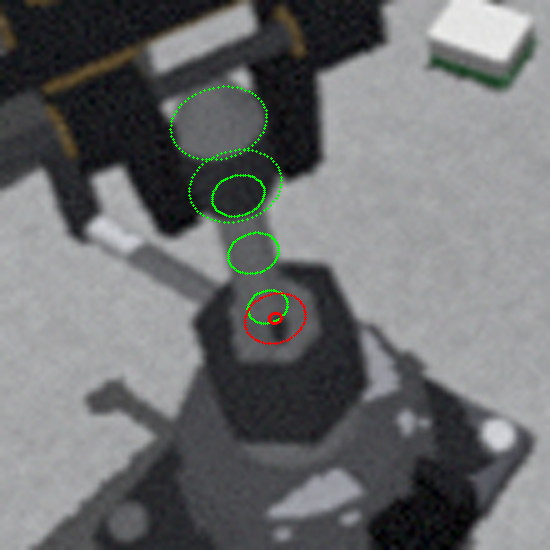

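View pics/f_w2.png

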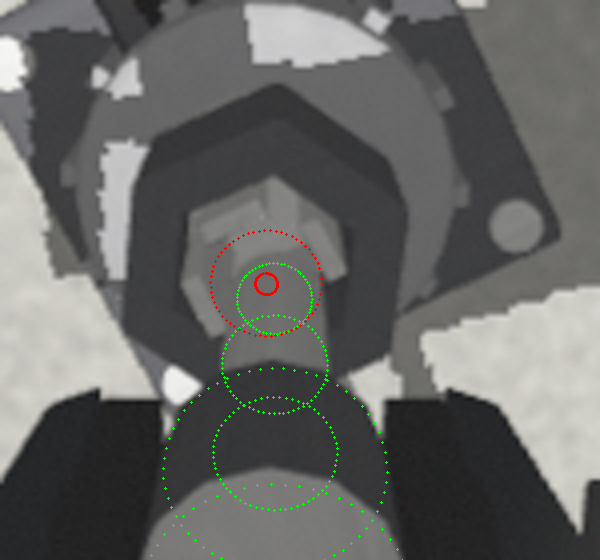

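```bash
python3 -m crank '[[0,0,0,-0.3,-1.4,0,0.95],[0,0,0,-0.3,-1.4,0,0.95],[0,0,0,-0.3,-1.4,0,0.95]]'
python3 - <<'E'
from ov import *
o=ctrl.get_obs(); print(o["tool_pos"],o["ft_force"])
for n in("wrist",):
  im=ctrl.capture(n); cv2.imwrite(f"pics/g_{n}.png",im)
print(ctrl.get_obs()["tool_pos"])
a=o["tool_pos"][:2]; f=o["tool_pos"][2]+.0187-.083; print(f)
ov("wrist","pics/g_wrist.png","pics/g_w2.png",210,150,150,140,4,a,f,(.5394,.197))
E
```

```text
time: 7.7
tool_pos: [0.5392, 0.1969, 0.1918]
ee_rot: [0.135, 1.566, -0.135]
ft_force: [-0.4, 0.4, -2.0]
grip_width: 0.311
[0.53918461 0.19688872 0.19179597] [-0.41168475  0.44361898 -1.98215583]
[0.53920959 0.19692199 0.19177981]
0.1274959650208296
```

View pics/g_w2.png

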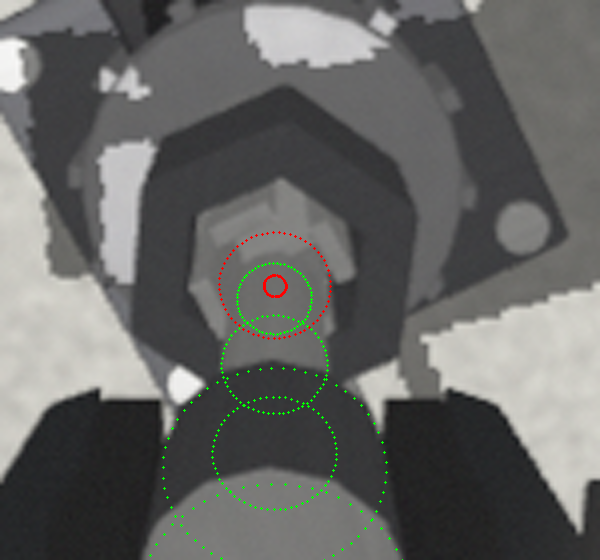

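```bash
python3 -m crank '[[0,0,0,0.2,0,-3,0.95],[0,0,0,0.2,0,-6,0.95],[0,0,0,0.2,0,-9,0.95],[0,0,0,0.2,0,-12,0.95],[0,0,0,0.2,0,-15,0.95],[0,0,0,0.2,0,-18,0.95],[0,0,0,0.2,0,-18,0.95]]'
```

```text
time: 8.45
tool_pos: [0.539, 0.1969, 0.1731]
ee_rot: [0.135, 1.568, -0.135]
ft_force: [-0.7, -0.2, -2.0]
grip_width: 0.307
```

No contact force, and the foot is about 11 mm inside the mouth. I'll continue down.

```bash
python3 -m crank '[[0,0,0,0,0,-5,0.95],[0,0,0,0,0,-10,0.95],[0,0,0,0,0,-15,0.95],[0,0,0,0,0,-20,0.95],[0,0,0,0,0,-25,0.95],[0,0,0,0,0,-28,0.95],[0,0,0,0,0,-30,0.95],[0,0,0,0,0,-31,0.95],[0,0,0,0,0,-32,0.95],[0,0,0,0,0,-32,0.95]]'
```

```text
time: 9.45
tool_pos: [0.5394, 0.197, 0.1418]
ee_rot: [0.135, 1.566, -0.135]
ft_force: [0.4, -0.6, -2.0]
grip_width: 0.303
```

```bash
python3 -m crank '[[0,0,0,0,0,-1,0.95],[0,0,0,0,0,-2,0.95],[0,0,0,0,0,-2.5,0.95],[0,0,0,0,0,-3,0.95],[0,0,0,0,0,-3,0.95]]'
```

```text
time: 9.95
tool_pos: [0.54, 0.197, 0.1396]
ee_rot: [0.135, 1.565, -0.135]
ft_force: [-0.2, -0.5, 5.4]
grip_width: 0.305
```

Contact was at TCP z = 0.1396, against 0.139 expected, so the foot is home. I'll release.

```bash
python3 -m crank '[[0,0,0,0,0,-3,0.95],[0,0,0,0,0,-3,0.5],[0,0,0,0,0,-3,0.2],[0,0,0,0,0,-3,0],[0,0,0,0,0,-3,0],[0,0,0,0,0,-3,0],[0,0,0,0,0,-3,0]]'
python3 - <<'E'
from h import *
o=ctrl.get_obs(); print(o["tool_pos"],o["ft_force"],o["grip_width"])
cv2.imwrite("pics/i_side.png",ctrl.capture("side"))
E
```

```text
time: 10.65
tool_pos: [0.5392, 0.1969, 0.1355]
ee_rot: [0.135, 1.567, -0.135]
ft_force: [1.1, -0.8, -0.8]
grip_width: 0.826
[0.53923913 0.19693613 0.13546527] [ 1.11667559 -0.75896224 -0.84056038] 0.8263921758270195
```

View pics/i_side.png

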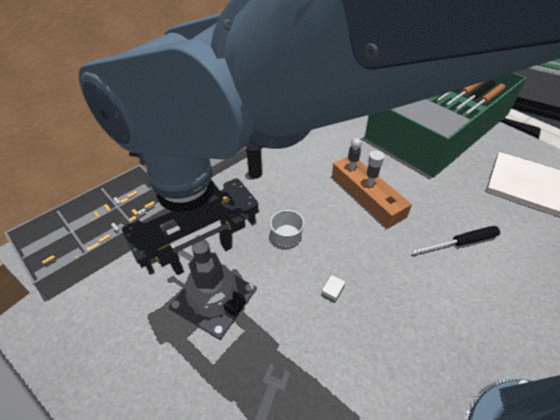

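I repeated the -3 mm there by mistake, which lowered the open fingers a little further, but it did no harm. Now straight up, then look.

```bash
python3 -m crank '[[0,0,0,0,0,5,0],[0,0,0,0,0,20,0],[0,0,0,0,0,45,0],[0,0,0,0,0,70,0],[0,0,0,0,0,85,0],[0,0,0,0,0,85,0]]'
python3 - <<'E'
from ov import *
o=ctrl.get_obs(); print(o["tool_pos"],o["ft_force"],o["grip_width"])
cv2.imwrite("pics/j_side.png",ctrl.capture("side"));cv2.imwrite("pics/j_wrist.png",ctrl.capture("wrist"))
ov("side","pics/j_side.png","pics/j_s2.png",150,205,110,110,5,(.5394,.197),.075,(.5394,.197))
E
```

```text
time: 11.3
tool_pos: [0.5411, 0.1973, 0.2243]
ee_rot: [0.136, 1.561, -0.134]
ft_force: [-0.4, 0.6, -0.4]
grip_width: 1.0
[0.54113434 0.19728623 0.22427772] [-0.36011279  0.58683756 -0.35086732] 1.0000035082529928
```

View pics/j_s2.png

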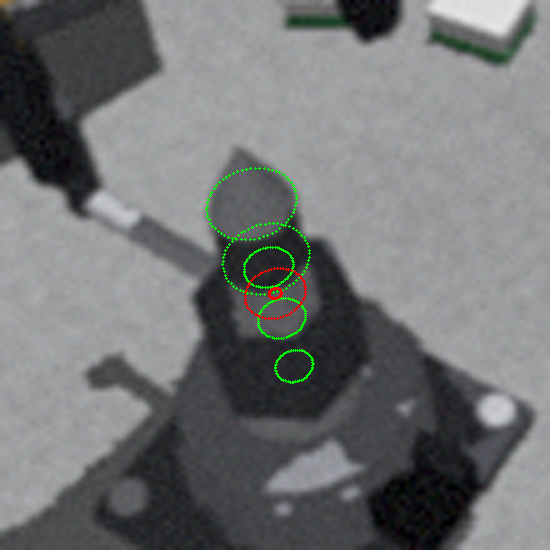

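View pics/j_wrist.png

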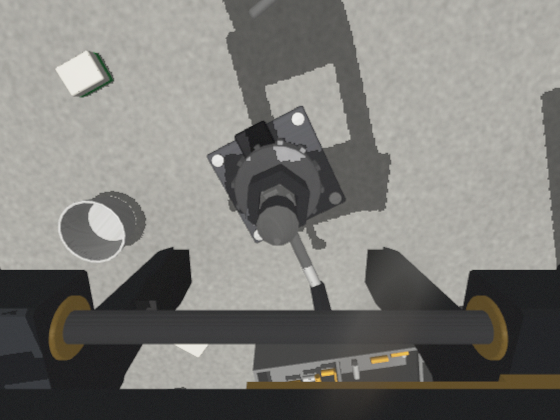

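The burr sits at the predicted seated height in the overlay, and the handle has not moved. Next I'll go above the handle and turn so the jaws face along its path.

```bash
python3 -m crank '[[0,0,6,20,5,5,0.3],[0,0,12,45,11,5,0.6],[0,0,18,70,17,5,0.6],[0,0,24,85,21.5,0,0.6],[0,0,24,86,21.5,0,0.6],[0,0,24,86,21.5,0,0.6],[0,0,24,86,21.5,0,0.6],[0,0,24,86,21.5,0,0.6]]'
python3 - <<'E'
from h import *
o=ctrl.get_obs(); print(o["tool_pos"],o["ft_force"],o["grip_width"],o["qpos"])
cv2.imwrite("pics/k_wrist.png",ctrl.capture("wrist"));cv2.imwrite("pics/k_side.png",ctrl.capture("side"))
print(proj(P("wrist"),[.6265,.2187,.156]),proj(P("wrist"),[.6265,.2187,.113]))
E
```

```text
time: 12.2
tool_pos: [0.6247, 0.2184, 0.2208]
ee_rot: [-0.193, 1.563, 0.193]
ft_force: [0.2, 0.4, 1.5]
grip_width: 0.404
[0.62469681 0.21836311 0.2207543 ] [0.24177361 0.36968949 1.45346315] 0.40391310023063876 [ 1.57315525e-01  3.84951793e-01  1.38849677e+00 -9.90599506e-06
  1.36853039e+00 -1.65929805e+00]
[277.5054154  226.00811809] [277.55685459 208.39872151]
```

View pics/k_wrist.png

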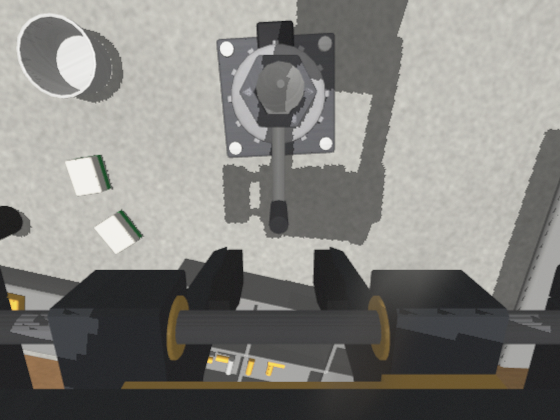

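View pics/k_side.png

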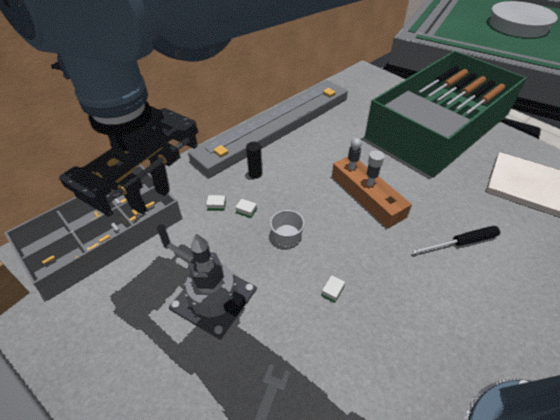

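The pin top is at (279,224) against (277.5,226) predicted, centred between the fingers, and the burr is standing in the collet. I'll descend over the pin and narrow the fingers.

```bash
python3 -m crank '[[0,0,0,1.5,0.5,-15,0.6],[0,0,0,1.5,0.5,-40,0.6],[0,0,0,1.5,0.5,-65,0.6],[0,0,0,1.5,0.5,-85,0.6],[0,0,0,1.5,0.5,-98,0.6],[0,0,0,1.5,0.5,-98,0.7],[0,0,0,1.5,0.5,-98,0.76],[0,0,0,1.5,0.5,-98,0.76],[0,0,0,1.5,0.5,-98,0.76]]'
python3 - <<'E'
import numpy as np
f=np.radians(14)
for d in range(0,-101,-4):
    a=f+np.radians(d); print(d,np.round(90*(np.cos(a)-np.cos(f)),1),np.round(90*(np.sin(a)-np.sin(f)),1))
E
```

```text
time: 13.2
tool_pos: [0.6278, 0.2191, 0.1242]
ee_rot: [-0.194, 1.56, 0.194]
ft_force: [0.7, 0.7, 0.9]
grip_width: 0.242
0 0.0 0.0
-4 1.3 -6.1
-8 2.2 -12.4
-12 2.6 -18.6
-16 2.6 -24.9
-20 2.2 -31.2
-24 1.3 -37.4
-28 0.0 -43.5
-32 -1.7 -49.6
-36 -3.9 -55.5
-40 -6.4 -61.2
-44 -9.4 -66.8
-48 -12.7 -72.1
-52 -16.4 -77.2
-56 -20.4 -82.0
-60 -24.8 -86.5
-64 -29.5 -90.7
-68 -34.4 -94.6
-72 -39.6 -98.1
-76 -45.1 -101.2
-80 -50.7 -104.0
-84 -56.5 -106.3
-88 -62.5 -108.3
-92 -68.6 -109.8
-96 -74.8 -110.9
-100 -81.0 -111.6
```

```bash
python3 -m crank '[[0,0,-4,1.3,-6.1,0,0.76],[0,0,-8,2.2,-12.4,0,0.76],[0,0,-12,2.6,-18.6,0,0.76],[0,0,-16,2.6,-24.9,0,0.76],[0,0,-20,2.2,-31.2,0,0.76],[0,0,-24,1.3,-37.4,0,0.76],[0,0,-28,0,-43.5,0,0.76],[0,0,-32,-1.7,-49.6,0,0.76],[0,0,-36,-3.9,-55.5,0,0.76],[0,0,-40,-6.4,-61.2,0,0.76],[0,0,-40,-6.4,-61.2,0,0.76]]'
python3 - <<'E'
from h import *
o=ctrl.get_obs(); print(o["tool_pos"],o["ft_force"],o["grip_width"],o["qpos"])
r=o["tool_pos"][:2]-[.5394,.197]; print(np.hypot(*r),np.degrees(np.arctan2(r[1],r[0])))
cv2.imwrite("pics/l_wrist.png",ctrl.capture("wrist"));cv2.imwrite("pics/l_side.png",ctrl.capture("side"))
E
```

```text
time: 14.3
tool_pos: [0.6211, 0.1575, 0.1239]
ee_rot: [0.355, 1.54, -0.354]
ft_force: [0.3, 0.8, 0.9]
grip_width: 0.243
[0.62107976 0.15748171 0.12385292] [0.29646235 0.76777321 0.92208019] 0.24250343278772493 [ 6.34039551e-02  4.38223035e-01  1.52297990e+00  4.42568767e-05
  1.17839819e+00 -1.05507090e+00]
0.09073741603773766 -25.81861985032669
```

View pics/l_wrist.png

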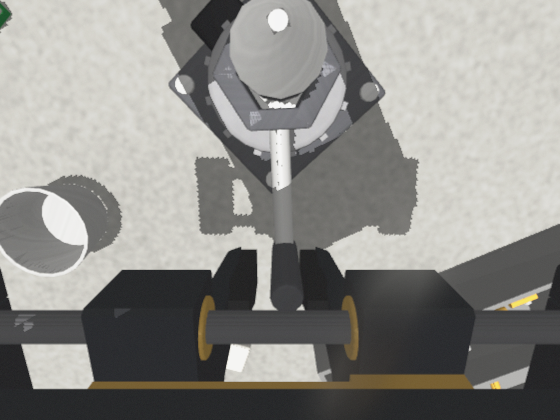

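View pics/l_side.png

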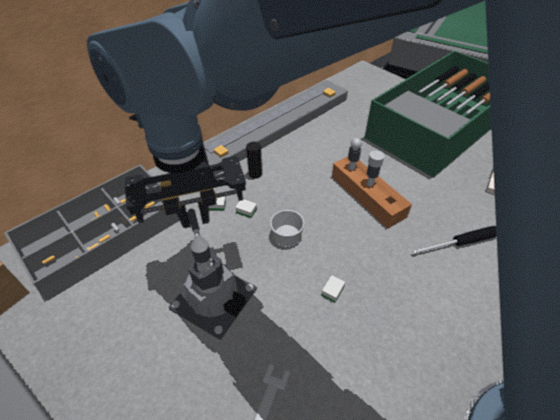

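```bash
python3 -m crank '[[0,0,-4,-3,-5.6,0,0.76],[0,0,-8,-6.3,-10.9,0,0.76],[0,0,-12,-10,-16,0,0.76],[0,0,-16,-14,-20.8,0,0.76],[0,0,-20,-18.4,-25.3,0,0.76],[0,0,-24,-23.1,-29.5,0,0.76],[0,0,-28,-28,-33.4,0,0.76],[0,0,-32,-33.2,-36.9,0,0.76]]'
```

```text
time: 15.2
tool_pos: [0.5883, 0.121, 0.1234]
ee_rot: [0.789, 1.421, -0.786]
ft_force: [3.6, 0.8, -0.9]
grip_width: 0.242
```

```bash
python3 -m crank '[[0,0,-2,-2.7,-1.6,0,0.76],[0,0,-4,-5.5,-3.1,0,0.76],[0,0,-6,-8.3,-4.5,0,0.76],[0,0,-8,-11.1,-5.9,0,0.76]]'
```

```text
time: 15.6
tool_pos: [0.5775, 0.115, 0.1234]
ee_rot: [0.894, 1.377, -0.892]
ft_force: [4.6, -1.0, -1.8]
grip_width: 0.242
```

```bash
python3 -m crank '[[0,0,-2,-2.9,-1.2,0,0.76],[0,0,-4,-5.8,-2.3,0,0.76],[0,0,-4,-5.8,-2.3,0,0.76]]'
```

```text
time: 15.9
tool_pos: [0.5714, 0.1125, 0.1234]
ee_rot: [0.946, 1.353, -0.944]
ft_force: [2.7, -0.4, 0.4]
grip_width: 0.241
```

```bash
python3 -m crank '[[0,0,-2,-3,-1,0,0.76],[0,0,-4,-6,-2,0,0.76],[0,0,-4,-6,-2,0,0.76]]'
```

```text
time: 16.2
tool_pos: [0.5653, 0.1104, 0.1234]
ee_rot: [0.999, 1.328, -0.997]
ft_force: [4.2, -1.1, 0.8]
grip_width: 0.241
```

```bash
python3 -m crank '[[0,0,-2,-3,-0.8,0,0.76],[0,0,-2,-3,-0.8,0,0.76]]'
```

```text
time: 16.4
tool_pos: [0.5623, 0.1097, 0.1234]
ee_rot: [1.025, 1.315, -1.023]
ft_force: [4.1, -1.7, 1.1]
grip_width: 0.241
```

```bash
python3 -m crank '[[0,0,-2,-3,-0.7,0,0.76],[0,0,-2,-3,-0.7,0,0.76]]'
```

```text
time: 16.6
tool_pos: [0.5592, 0.109, 0.1233]
ee_rot: [1.051, 1.301, -1.049]
ft_force: [3.9, -1.3, 1.6]
grip_width: 0.241
```

```bash
python3 -m crank '[[0,0,-2,-3,-0.6,0,0.76],[0,0,-2,-3,-0.6,0,0.76]]'
```

```text
time: 16.8
tool_pos: [0.5587, 0.1092, 0.1235]
ee_rot: [1.081, 1.283, -1.071]
ft_force: [15.8, 2.7, -6.3]
grip_width: 0.239
```

```bash
python3 -m crank '[[0,0,-1,-1.6,-0.2,0,0.76],[0,0,-1,-1.6,-0.2,0,0.76]]'
```

```text
time: 17.0
tool_pos: [0.5585, 0.1093, 0.1235]
ee_rot: [1.096, 1.274, -1.081]
ft_force: [21.0, 3.8, -10.8]
grip_width: 0.242
```

The force jumped to 21 N with no more motion, so the handle is on its stop. I'll back off, open and lift clear.

```bash
python3 -m crank '[[0,0,2,3,0.3,0,0.76],[0,0,3,6,0.6,0,0.74],[0,0,3,7,0.8,0,0.65],[0,0,3,7,0.8,0,0.6],[0,0,3,7,0.8,0,0.6],[0,0,3,7,0.8,0,0.6]]'
python3 - <<'E'
from h import *
o=ctrl.get_obs(); print(o["tool_pos"],o["ft_force"],o["grip_width"])
cv2.imwrite("pics/m_wrist.png",ctrl.capture("wrist"))
E
```

```text
time: 17.6
tool_pos: [0.5603, 0.1092, 0.1225]
ee_rot: [1.051, 1.303, -1.052]
ft_force: [-0.2, -0.2, 0.3]
grip_width: 0.398
[0.56032466 0.10922709 0.12252048] [-0.18258272 -0.17148565  0.32296007] 0.3983774022917239
```

View pics/m_wrist.png

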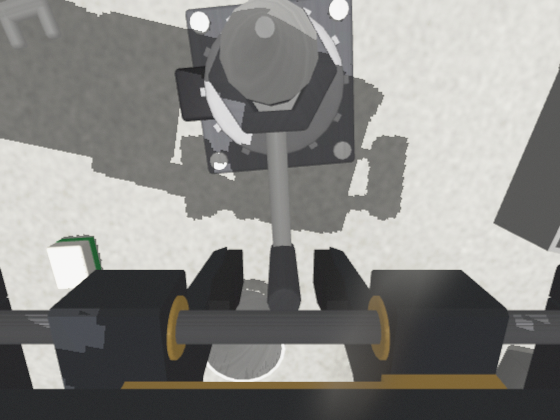

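The pin is free between the open fingers at about (285,285), with no force. I'll lift straight up, move away, and look again.

```bash
python3 -m crank '[[0,0,0,0,0,8,0.6],[0,0,0,0,0,25,0.6],[0,0,0,0,0,50,0.6],[0,0,0,0,0,80,0.6],[0,0,0,0,0,110,0.6],[0,0,0,0,0,130,0.6]]'
python3 -m crank '[[0,0,0,-10,-20,0,0.6],[0,0,0,-30,-55,0,0.6],[0,0,0,-55,-100,0,0.6],[0,0,0,-80,-145,0,0.6],[0,0,0,-105,-190,0,0.6],[0,0,0,-130,-235,0,0.6],[0,0,0,-145,-265,0,0.6],[0,0,0,-150,-275,0,0.6],[0,0,0,-150,-275,0,0.6]]'
python3 - <<'E'
from ov import *
o=ctrl.get_obs(); print(o["tool_pos"],o["ft_force"])
for n in("side","top"): cv2.imwrite(f"pics/n_{n}.png",ctrl.capture(n))
ov("side","pics/n_side.png","pics/n_s2.png",150,205,110,110,5,(.5394,.197),.075,(.5394,.197))
ov("top","pics/n_top.png","pics/n_t2.png",120,135,110,130,4.6,(.5394,.197),.075,(.5394,.197))
E
```

```text
time: 18.25
tool_pos: [0.5615, 0.1092, 0.256]
ee_rot: [1.053, 1.299, -1.049]
ft_force: [0.6, -0.7, -0.5]
grip_width: 0.4
time: 19.15
tool_pos: [0.4104, -0.167, 0.2534]
ee_rot: [1.054, 1.3, -1.054]
ft_force: [1.1, 0.5, -0.3]
grip_width: 0.403
[ 0.41043244 -0.16700026  0.25335994] [ 1.05802969  0.54355369 -0.30568754]
```

View pics/n_side.png

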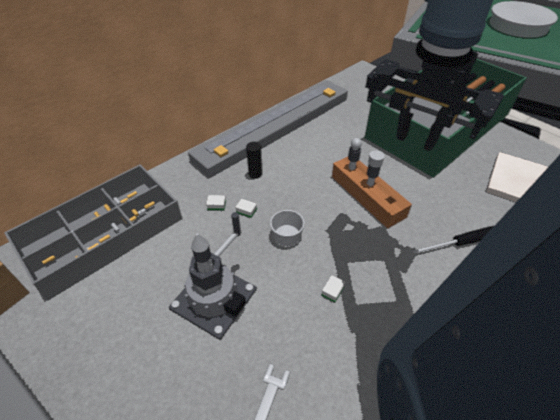

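View pics/n_s2.png

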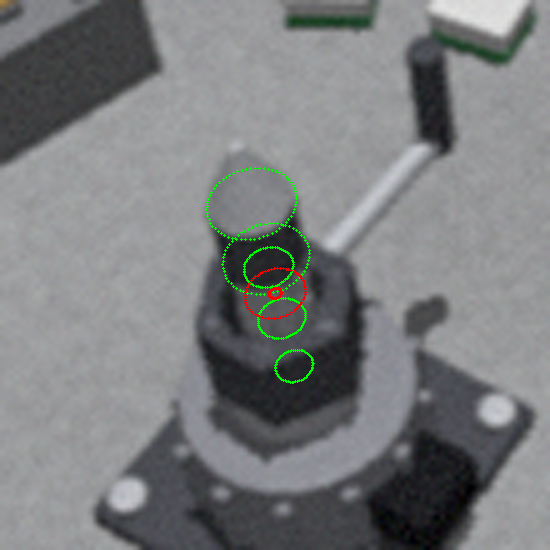

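View pics/n_top.png

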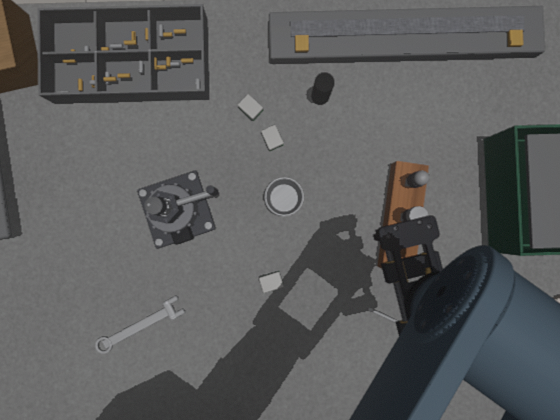

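View pics/n_t2.png

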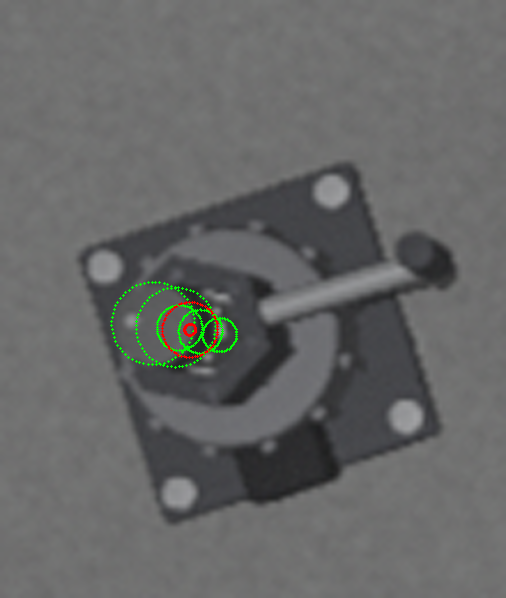

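Run:
```python
from h import *
T,S=P("top"),P("side")
a=un((416,250),4.6,120,135); b=un((424,47),5,150,205)
X=tri(T,a,S,b); r=X[:2]-[.5394,.197]; print("pin",X,np.hypot(*r),np.degrees(np.arctan2(r[1],r[0])))
a=un((130,321),4.6,120,135); b=un((236,146),5,150,205); print("tip",tri(T,a,S,b))
print(ctrl.get_obs()["time"])
```

```text
pin [0.56336997 0.10973217 0.15652664] 0.0904999133102916 -74.64126044228192
tip [0.53891134 0.19685864 0.19902846]
19.25
```

Run:
```python
from h import *
S=P("side")
out=[]
for f in("j_side","n_side"):
    im=cv2.imread(f"pics/{f}.png")[220:280,175:235]; im=cv2.resize(im,None,fx=6.5,fy=6.5,interpolation=cv2.INTER_CUBIC)
    im=cv2.convertScaleAbs(im,alpha=1.6,beta=10)
    for z,r in((.197,.002),(.170,.014),(.14,.014)):
        for t in np.arange(0,6.28,.15):
            u,v=proj(S,[.5394+r*np.cos(t),.197+r*np.sin(t),z]); cv2.circle(im,(int((u-174.5)*6.5),int((v-219.5)*6.5)),1,(0,255,0),-1)
    out.append(im)
cv2.imwrite("pics/o.png",np.hstack(out))
```

```text
(no output)
```

View pics/o.png

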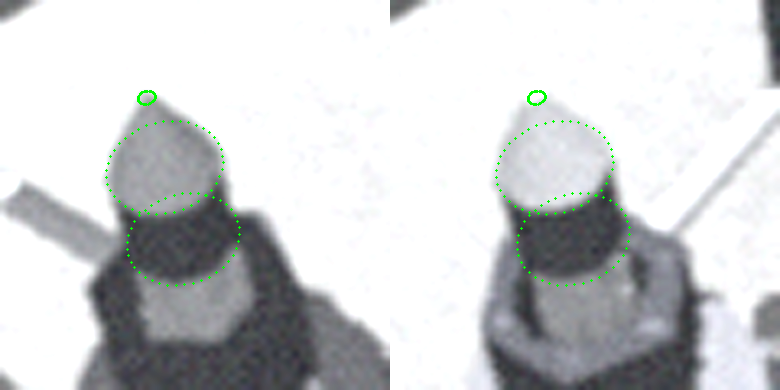

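Before and after tightening, the tip and collar sit on the outline predicted for a fully seated burr. I'll hand in the job.

```bash
python3 -c "
from rig import ctrl
print(ctrl.close_job())"
```

```text
the job is handed in; nothing more can be done
None
```

I moved the cone burr from the rack into the collet, seated it fully and let go. Then I swung the nut handle clockwise to its stop and let go. I handed the job in at about 19 s.

- **Seating:** when I set the burr down, it touched bottom with the foot at about 75 mm, as it should. In the side view the tip and collar still matched the outline for a fully seated burr after tightening. A separate two-camera reading of the tip gave 199 mm against the expected 197 mm, which is within what I can read off the pictures.
- **Tightening:** the handle turned about 88.6° (1.55 rad) from where it started. The force then rose from about 4 N to about 21 N sideways and the handle moved no further. Any starting angle within the stated range puts the nut past 1.4.
- **Other objects:** the final pictures show the ball and drum burrs still in the rack and the cup where it was. The gripper was clear of everything.
- **One slip:** while releasing the burr I lowered the opening fingers about 4 mm more than I meant to. It had no visible effect.

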